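# Lift a freshly glued cover onto the drying rack

### The arm

A 6-joint arm with a two-finger parallel gripper is mounted at the origin on a cart in front of the work surface, level with it; the furniture and walls round the work are solid. World frame = base frame: x ahead of the robot, y to its left, z up, the work surface at z = 0. Lengths are in m, angles in rad, forces in N, time in s.
With the tool pointing down it reaches from about 0.35 to 0.775 m from the base axis. Payload 5.5 kg.
Tool frame: the origin (TCP) lies between the finger pads; the fingertips stand 17 mm ahead of it and the grasp point (between the pads) lies 2 mm behind it (env.finger_overhang is the distance from the TCP to the fingertips, in m); z points along the fingers, y is the direction in which the jaws open and shut (so a half turn about z gives the same grasp; the last joint's range is limited). The gripper opens to 85 mm and grips with 20 to 120 N. Pads are 22 mm wide; open, the fingers measure 114 mm over their backs; the gripper's body (76 mm by 85 mm) begins 54 mm behind the grasp point. The pads swing forward as they close: fully open they stand 13 mm farther back than shut.
Start: joints at [-1.25, 0.313, 0.046, 1.304, 0, 1.431], TCP at [0.256, -0.515, 0.248] pointing down, gripper open.
Joint ranges: [-2.76, 2.76], [-0.86, 1.69], [-1.03, 1.26], [-2.2, 2.34], [-1.47, 1.5], [-3.14, 3.14]. Speed limits (rad/s): [2.57, 2.57, 3.14, 3.14, 3.14, 3.14].

### API

Orientations are given as a unit quaternion [w, x, y, z].
In Python, from workcell import env gives the robot as it stands. The module is installed in compiled form; this text tells all that it offers.
- The arm moves only by the tool arm_command, never from a script. Its argument "moves" is a list of rows, each a list of 5 numbers: the closure, from 0 (fully open) to 1 (shut), then the shift along the tool's x, y, z in mm, then the turn about the tool's z in rad. In form: [[fingers, dx, dy, dz, turn], ...]. A call has 1 to 12 rows; each row is the pose to reach, as a shift and turn from the pose commanded when the call began, along the tool's axes at that moment; what a row does not reach only later rows make up. A row lasts 1/10 s, in which the tool goes at most 50 mm and 8.59 degrees, less where a joint would pass 70% of its speed; a pose out of reach is approached as far as the arm can. A call with a gripper value outside its range is refused whole. The fingers move at their own pace and stop on an object; "squeeze" is the grip in N (left out, the last holds). Time passes only in rows, so rows that repeat a pose let the fingers close. It gives the time, the measured TCP pose, the force and the opening at its end, in the units of the state.
- env.get_state(): the state, without advancing time (a new reading comes with each control period).
- env.read_camera(name): name is "scene" or "side" or "wrist"; returns (picture, depth): 384x512x3 uint8, blue, green, red; 384x512 float32, m along the optical axis (not along the pixel's ray), 0 where there is no reading.
- env.get_calibration(name): a dict with "fx", "fy", "cx", "cy" (pixels), "pose" (4x4, takes a point from camera to world coordinates). Camera axes: x right, y down, z forward; pixel columns grow to the right and rows downward; lengths in m; the calibration is good to about 2 mm. A picture is of the moment at which its call begins: read the wrist's pose just before it. get_calibration takes no time and is no camera call; for the wrist camera it gives the pose at the moment of the call.
- env.hand_in(): hands the job in, once; it reports no verdict.
The state is a dict: "clock": time; "joint_pos": joint angles; "qvel": joint speeds; "tau": joint torques, N m; "tcp_pos": TCP position; "orientation": TCP orientation; "wrist_force": force on the tool from outside, world axes, zero at the start; "ft_torque": the same for the moment, N m; "finger_gap": finger opening in m.
Only numpy, scipy, OpenCV 4.12 (cv2) and the standard library are available. Lean on these libraries where they do the work, as an engineer would, in place of code of your own. Each camera call takes 0.05 s, during which the arm holds its last target. There are 200 camera calls.

### The job

The blue book cover on the gluing board has just been glued and is still tacky, so the gripper must not touch it. Take the lifting spatula, slide its blade under the cover from the open side opposite the stop, lift the cover and carry it, without dropping or tipping it, to the drying rack. Lower it there on the blade, do not let it drop: leave it lying flat, same side up, fully on both bearers between their raised outer edges, with the blade drawn out. Lastly, lay the spatula back on the bench with its blade flat, and leave the other things where they are.

Things in the scene. Friction and masses are not known exactly. Their poses are not given: they have to be found in the camera images.
- spatula: spatula lying on its blade, 0.12 kg. Origin: underside of the steel blade at its heel, mid-width; x from handle to nose, z up. Blade x 0 to 80 mm, 76 wide, 2 thick, tapering over the last 18 mm to 0.7 at the nose. A cranked neck rises from the heel to the straight dark wooden handle: x -20 to -120 mm, 22 wide (y), 21 high, axis 51.5 mm above the blade's underside
- spatula_grip (a point): point on the handle's axis to grip from above across its 22 mm width: 45 mm behind the heel, 51.5 mm above the blade's underside
- spatula_nose (a point): middle of the blade's front edge, at its underside
- cover_board: blue cloth-covered book cover, bare greyboard in the middle of its upper side; 110 (x) by 140 (y) by 5 mm, 0.09 kg. Origin: centre of its underside; z up. Its lower edges are bevelled, 2.5 mm high and 10 mm wide (7 at the short sides), so a blade can enter under them. Lies on the gluing board, its +x long edge within 10 mm of the stop
- gluing_board: fixed plywood board 150 (x) by 190 (y) by 12 mm; across its +x end a stop strip, 12 mm high, inner face at x +61 mm. Origin: centre of its underside, top at z 12 mm. The blade comes in along +x from the open -x side, sliding on the top, while the cover bears on the stop
- drying_rack: fixed wooden rack; origin centre of underside. Two bearers along x, free between them (116 mm) and at the -x end: ledges at z 50 mm, 58 to 75 mm either side of the middle, x -70 to +64; outside them raised edges to z 58.5, sloped inside (150 mm apart below, 158 at top). Stop bar at +x: x 64 to 76, z 34.5 to 58.5. Low cross bars reach z 16. The blade can sink below the ledges and leave to -x
- rack_seat (a point): where the centre of the cover's underside belongs: middle of the rack at ledge height, axes as the rack's
- glue_pot: bystander: stoneware paste pot, 72 mm wide, 65 mm high, origin under its centre
- thread_spool: bystander: wooden spool of red thread, 42 mm wide, 52 mm high, origin under its centre
- glue_brush: bystander: round glue brush lying down, 28x215x28 mm, origin under its centre, long along y
- bone_folder: bystander: flat bone folder, 24x147x8 mm, origin under its centre, long along y
Not all that is in view belongs to the job. There is more than one size of the cover_board; the one meant has the size given above.

How it is judged:
By the outcome, as a careful person would: the job done as asked, in the order asked, and still so for the second after the job is handed in, with the robot touching nothing.
It also fails if it takes over 64 s, if anything falls off the work surface, if the arm or the gripper's body presses on something with over 40 N, if the wrist force passes 120 N, or if a joint passes its speed limit or range.

## Working session

There is one attempt and no reset: what is moved stays moved. The work goes in short steps, Python scripts to look and compute and a tool call to move; the robot and the scene stay as the last step left them, time stands still between calls to the robot, and variables do not carry over. Pictures are saved under pics/ and viewed, about 8 in all and at most 12, crops included, and the job is handed in when it is done.

Besides the shell and the picture viewer there is one more tool, called after ">>>" as a command line: name --pt "numbers of a row" for each row, then --argument value for the rest. arm_command: Moves the arm, as the interface text tells. Its arguments: {"type":"object","properties":{"moves":{"type":"array","items":{"type":"array","items":{"type":"number"}}},"squeeze":{"type":"number"}},"required":["moves"]}

```bash
mkdir -p pics
cat > h.py <<'E'
import numpy as np, cv2
from workcell import env
def grab(n):
    c=env.get_calibration(n); p,d=env.read_camera(n); return p,d,c
def cloud(d,c):
    v,u=np.indices(d.shape); P=np.stack([(u-c['cx'])/c['fx']*d,(v-c['cy'])/c['fy']*d,d,np.ones_like(d)],-1)
    return (P@np.array(c['pose']).T)[...,:3]
def ray(c,u,v,z):
    T=np.array(c['pose']); r=T[:3,:3]@np.array([(u-c['cx'])/c['fx'],(v-c['cy'])/c['fy'],1]); o=T[:3,3]
    return o+r*(z-o[2])/r[2]
E
python3 - <<'E'
from h import *
import pickle
for n in("scene","side"):
    g=grab(n); pickle.dump(g,open(n+'.pkl','wb')); cv2.imwrite(f'pics/{n}0.png',cv2.resize(g[0],None,fx=1.5,fy=1.5,interpolation=2))
    print(n,np.round(g[2]['pose'],3).tolist(),g[2]['fx'])
s=env.get_state();print(s)
E
```

```text
scene [[-0.957, -0.213, 0.199, 0.333], [-0.291, 0.69, -0.663, 0.746], [0.004, -0.692, -0.722, 0.843], [0.0, 0.0, 0.0, 1.0]] 347.54046150709644
side [[-0.878, -0.382, 0.288, 0.192], [-0.479, 0.682, -0.552, 0.664], [0.015, -0.623, -0.782, 0.964], [0.0, 0.0, 0.0, 1.0]] 375.4171795312867
{'clock': 0.1, 'joint_pos': array([-1.24960259e+00,  3.13946318e-01,  4.50894763e-02,  1.30360938e+00,
        2.73046623e-05,  1.43118166e+00]), 'qvel': array([ 0.00048052, -0.00012225,  0.00365358, -0.00159821,  0.00012943,
        0.00058844]), 'tau': array([ 1.97537360e-03, -4.81725883e+01,  2.99243689e+01,  1.27546513e-02,
       -1.22795223e-04, -1.96179350e-06]), 'tcp_pos': array([ 0.25553983, -0.51461472,  0.24748479]), 'orientation': array([-8.32746343e-04,  9.73573830e-01,  2.28370971e-01, -6.21042869e-05]), 'wrist_force': array([ 0.79702755, -0.67639588,  1.07702925]), 'ft_torque': array([ 0.0182289 ,  0.01104079, -0.0150679 ]), 'finger_gap': 0.08554647828045159}
```

View pics/scene0.png

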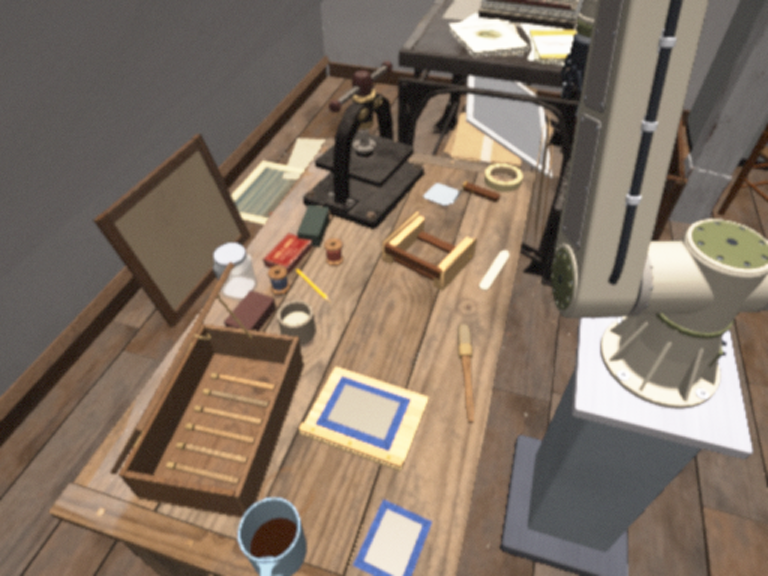

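View pics/side0.png

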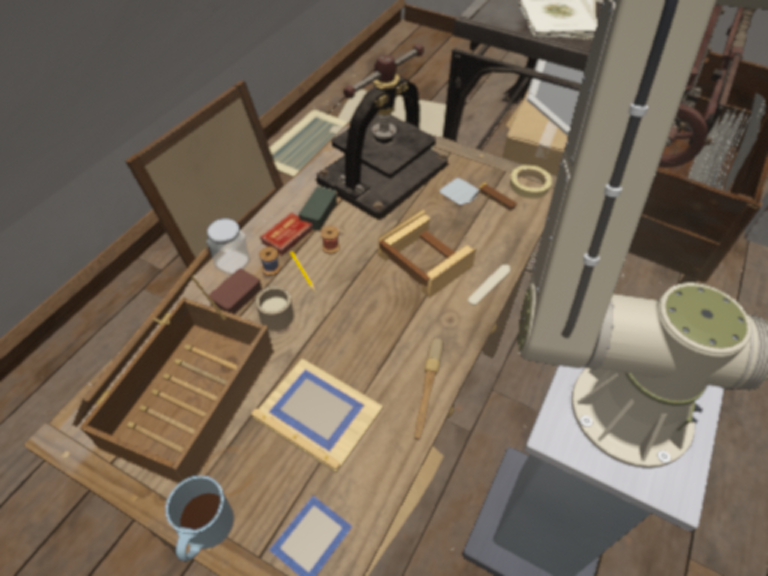

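The scene view (1.5× pixels) shows:
- spatula: blade about (441,194), handle (481,190)
- rack (430,250) and gluing board (365,415)
- two blue-edged covers: A on the gluing board (363,412), and B on the bench (395,540)

A fits the description, since it lies on the board by the stop. I'll check the size of both.

```bash
cat > m.py <<'E'
from h import *
import pickle
top=[]
for n in("scene","side"):
    p,d,c=pickle.load(open(n+'.pkl','rb')); X=cloud(d,c); hsv=cv2.cvtColor(p,cv2.COLOR_BGR2HSV)
    m=cv2.inRange(hsv,(105,90,60),(130,255,255))
    cs,_=cv2.findContours(m,cv2.RETR_EXTERNAL,cv2.CHAIN_APPROX_NONE)
    for k in cs:
        if cv2.contourArea(k)<300: continue
        q=k[:,0]; zs=np.median(X[m>0][:,2]) 
        mm=np.zeros_like(m); cv2.drawContours(mm,[k],-1,255,-1); z=np.median(X[mm>0][:,2])
        W=np.array([ray(c,u,v,z)[:2] for u,v in q]); r=cv2.minAreaRect((W*1000).astype(np.float32))
        print(n,'blue px',q.mean(0)*1.5,'z',z.round(4),'rect mm',np.round(r[0],1),np.round(r[1],1),round(r[2],1))
    for name,(u,v) in dict(blade=(441,194) if n=='scene' else (460,190),handle=(482,190) if n=='scene' else (499,196),rack=(430,250) if n=='scene' else (427,252)).items():
        print(n,name,X[int(v/1.5),int(u/1.5)].round(4))
    # top map
    x,y,z=X[...,0],X[...,1],X[...,2]
    ok=(d>0)&(z>-.02)&(z<.12)
    top.append((X[ok],p[ok]))
    print('table z', np.median(z[(abs(x-.55)<.3)&(abs(y)<.5)&(abs(z)<.02)]))
img=np.zeros((600,1200,3),np.uint8)  # 1 px=1mm ; col=600-y, row = 800-x
for P,C in top[:]:
    o=np.argsort(P[:,2])
    r=(800-P[o,0]*1000).astype(int); k=(600-P[o,1]*1000).astype(int); g=(r>=0)&(r<600)&(k>=0)&(k<1200)
    img[r[g],k[g]]=C[o][g]
img=cv2.dilate(img,np.ones((3,3)))
cv2.imwrite('pics/top0.png',img[:,200:1000])
E
python3 m.py
```

```text
scene blue px [392.50408163 539.51020408] z 0.0051 rect mm [400.6 484.1] [104.9  82. ] 82.6
scene blue px [363.39 412.59] z 0.0185 rect mm [513.6 290.7] [102.9 134.3] 85.7
scene blade [ 0.5302 -0.4104  0.0042]
scene handle [ 0.4221 -0.3786  0.0631]
scene rack [ 0.5083 -0.1857  0.0009]
table z 0.001326787681084185
side blue px [310.25847458 539.03389831] z 0.0033 rect mm [402.5 482.6] [103.1  79.9] 81.9
side blade [ 0.5338 -0.4162  0.0054]
side handle [ 0.4239 -0.3806  0.0604]
side rack [ 5.139e-01 -1.803e-01  4.000e-04]
table z -0.00017347902444375674
```

View pics/top0.png

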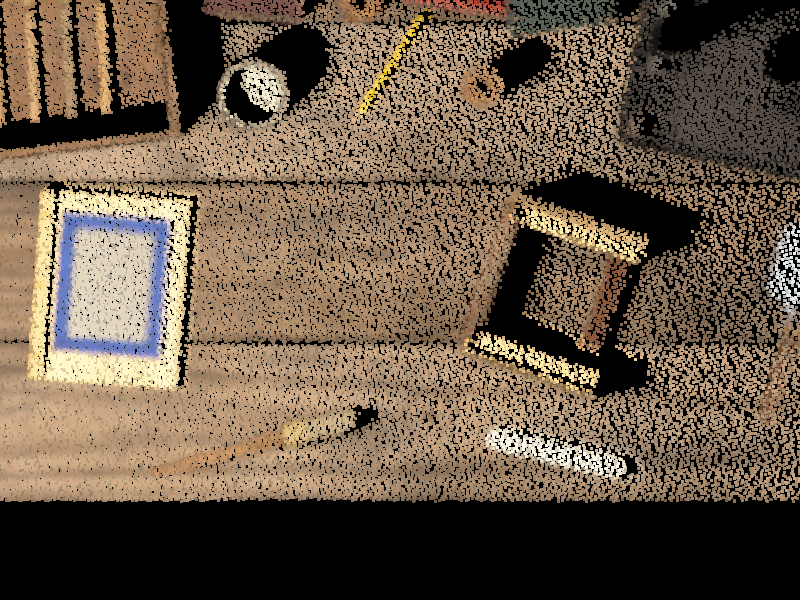

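Cover A (103×134 mm visible rim, on the board) fits 110×140. B (82×104) is the smaller decoy. Next I'll measure the rack, board and spatula, with an enlarged crop of the cover to confirm.

```bash
cat > m2.py <<'E'
from h import *
import pickle
def rect(W): 
    r=cv2.minAreaRect((W*1000).astype(np.float32)); return np.round(r[0],1),np.round(r[1],1),round(r[2],1)
for n in("scene","side"):
    p,d,c=pickle.load(open(n+'.pkl','rb')); X=cloud(d,c); hsv=cv2.cvtColor(p,cv2.COLOR_BGR2HSV)
    x,y,z=X[...,0],X[...,1],X[...,2]; ok=d>0
    R=ok&(x>.38)&(x<.63)&(y>-.31)&(y<-.03)
    print(n,'rack z>.03',R[z>.03].sum(),rect(X[R&(z>.03)][:,:2]))
    print('  z hist',np.histogram(z[R],bins=np.arange(-.005,.075,.005))[0])
    e=R&(z>.0555); print('  edge tops',rect(X[e][:,:2]),'z',np.median(z[e]))
    # per-end heights along the rack heading ~71deg
    h=np.radians(71); ax=np.array([np.cos(h),np.sin(h)]); la=np.array([-ax[1],ax[0]])
    Q=X[R&(z>.03)]; s=Q[:,:2]@ax; t=Q[:,:2]@la; print('  s range',np.percentile(s,[0.5,99.5]),'t',np.percentile(t,[.5,99.5]))
    mid=abs(t-t.mean())<.04; print('  midbar',mid.sum(), np.percentile(s[mid],[1,99]) if mid.sum() else '', Q[mid][:,2].max() if mid.sum() else '')
    B=ok&(x>.38)&(x<.66)&(y>.16)&(y<.42)
    k=B&(z>.008)&(z<.035); print('  board',rect(X[k][:,:2]),' strip',rect(X[B&(z>.0215)&(z<.03)][:,:2]),np.histogram(z[B],bins=np.arange(-.002,.03,.002))[0])
    S=ok&(x>.33)&(x<.62)&(y>-.5)&(y<-.34)
    hd=S&(z>.045)&(z<.075); print('  handle',hd.sum(),rect(X[hd][:,:2]),'ztop',np.median(z[hd]))
    bl=cv2.inRange(hsv,(85,10,120),(125,120,255))>0
    b=S&bl&(x>.46); print('  blade',b.sum(),rect(X[b][:,:2]),np.median(z[b]))
a=cv2.imread('pics/scene0.png')
p=pickle.load(open('scene.pkl','rb'))[0]
cv2.imwrite('pics/crop.png',np.hstack([cv2.resize(p[240:384,190:300],(400,524),interpolation=2),cv2.resize(p[105:205,250:350],(400,524),interpolation=2)]))
E
python3 m2.py
```

```text
scene rack z>.03 910 (array([ 504.9, -149.8]), array([150.5, 174.2]), 69.4)
  z hist [ 740 1525  101  110  163   57   48   41   69   85  136  272  207  100
    0]
  edge tops (array([ 505.8, -149.2]), array([149.4, 172.9]), 70.4) z 0.05935581143932411
  s range [-0.05012602  0.09599773] t [-0.61120439 -0.44069579]
  midbar 158 [0.08206331 0.0968914 ] 0.06408986970905417
  board (array([526.8, 303.1]), array([249.3, 205.3]), 6.9)  strip (array([547.8, 304.3]), array([223.1, 184.3]), 12.2) [1604 2231  700  102   41   66  241  594  409  715  904  311  122  198
  109]
  handle 168 (array([ 424.5, -380.9]), array([ 24.7, 103.1]), 73.9) ztop 0.060423270063145795
  blade 0 (array([0., 0.]), array([0., 0.]), 0.0) nan
side rack z>.03 1007 (array([ 506.5, -152. ]), array([151., 174.]), 70.7)
  z hist [1619 1129   96  125  140   60   54   56   85   76  223  255  258   54
    0]
  edge tops (array([ 507.1, -150.8]), array([147.3, 174.6]), 70.3) z 0.05825530684453928
  s range [-0.05012163  0.09624821] t [-0.61358918 -0.44189349]
  midbar 147 [0.08219917 0.09671466] 0.06227822706031283
  board (array([529., 303.]), array([250.8, 203.8]), 7.3)  strip (array([551. , 306.7]), array([223., 178.]), 13.2) [1935  941  190   47   67  240  498  444  627  828  414  152  155  113
   40]
  handle 185 (array([ 425.7, -381.7]), array([ 24.8, 102.9]), 73.4) ztop 0.059483412914712375
  blade 0 (array([0., 0.]), array([0., 0.]), 0.0) nan
  return _methods._mean(a, axis=axis, dtype=dtype,
  ret = ret.dtype.type(ret / rcount)
```

View pics/crop.png

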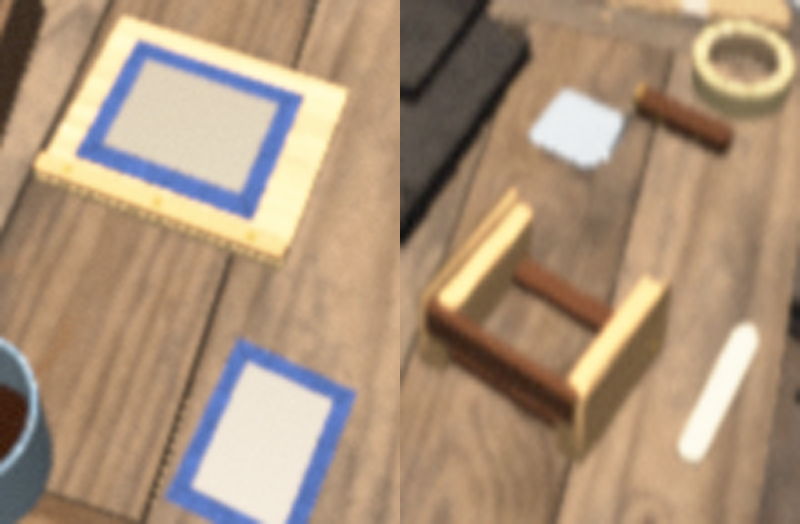

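Confirmed: A is the blue cover on the board at (200,130) in the crop, with the stop at its lower left. The rack's stop bar is at its left-lower end, and nothing obstructs it. I'm moving above the spatula grip now.

>>> arm_command --pt "0 29 -3 8 0.1" --pt "0 65 -8 22 0.22" --pt "0 105 -13 38 0.35" --pt "0 145 -18 52 0.48" --pt "0 185 -22 68 0.6" --pt "0 215 -25 80 0.7" --pt "0 229.5 -27 85 0.745" --pt "0 229.5 -27 85 0.745" --pt "0 229.5 -27 85 0.745" --squeeze 100

```text
clock: 1.0
tcp_pos: [0.449, -0.3886, 0.163]
orientation: [-0.0, 0.99, -0.141, -0.0]
wrist_force: [0.3, -0.0, -0.3]
finger_gap: 0.0856
```

```bash
cat >> h.py <<'E'
def tool():
    s=env.get_state(); w,x,y,z=s['orientation']; h=2*np.arctan2(y,x); p=s['tcp_pos']*1000
    return p,h,s
def delta(tx,ty,hd=None):
    p,h,s=tool(); d=np.array([tx,ty])-p[:2]; X=np.array([np.cos(h),np.sin(h)]); Y=np.array([X[1],-X[0]])
    print('t',s['clock'],'tcp',p.round(1),'h',round(np.degrees(h),2),'dx dy',round(d@X,1),round(d@Y,1),'turn',None if hd is None else round(((h-np.radians(hd)+np.pi)%(2*np.pi))-np.pi,4),'F',s['wrist_force'].round(1),'gap',round(s['finger_gap']*1000,1),'q',s['joint_pos'].round(2))
E
python3 - <<'E'
from h import *
from m2 import rect
p,d,c=grab('wrist'); X=cloud(d,c); z=X[...,2]
cv2.imwrite('pics/w1.png',p)
hd=(z>.045)&(z<.075)&(d>0); lab,L,st,_=cv2.connectedComponentsWithStats(hd.astype(np.uint8))
for i in range(1,lab):
    if st[i,4]>500: 
        q=X[L==i]; print('handle',st[i],rect(q[:,:2]),np.percentile(q[:,2],[50,98]))
delta(449,-388.3,-16.3); print(np.round(c['pose'],3))
E
```

```text
scene rack z>.03 910 (array([ 504.9, -149.8]), array([150.5, 174.2]), 69.4)
  z hist [ 740 1525  101  110  163   57   48   41   69   85  136  272  207  100
    0]
  edge tops (array([ 505.8, -149.2]), array([149.4, 172.9]), 70.4) z 0.05935581143932411
  s range [-0.05012602  0.09599773] t [-0.61120439 -0.44069579]
  midbar 158 [0.08206331 0.0968914 ] 0.06408986970905417
  board (array([526.8, 303.1]), array([249.3, 205.3]), 6.9)  strip (array([547.8, 304.3]), array([223.1, 184.3]), 12.2) [1604 2231  700  102   41   66  241  594  409  715  904  311  122  198
  109]
  handle 168 (array([ 424.5, -380.9]), array([ 24.7, 103.1]), 73.9) ztop 0.060423270063145795
  blade 0 (array([0., 0.]), array([0., 0.]), 0.0) nan
side rack z>.03 1007 (array([ 506.5, -152. ]), array([151., 174.]), 70.7)
  z hist [1619 1129   96  125  140   60   54   56   85   76  223  255  258   54
    0]
  edge tops (array([ 507.1, -150.8]), array([147.3, 174.6]), 70.3) z 0.05825530684453928
  s range [-0.05012163  0.09624821] t [-0.61358918 -0.44189349]
  midbar 147 [0.08219917 0.09671466] 0.06227822706031283
  board (a
[... 281 characters left out ...]
lade 0 (array([0., 0.]), array([0., 0.]), 0.0) nan
handle [  0 101  28  39 941] (array([ 553.9, -235.3]), array([18.7, 27.6]), 67.7) [0.04911952 0.05802821]
handle [ 241  158   32  127 3575] (array([ 429.1, -382.2]), array([ 23.3, 101.7]), 73.2) [0.06029997 0.06204762]
handle [   0  273   57   38 1946] (array([ 423.2, -175.4]), array([45.6, 28.6]), 71.0) [0.04961598 0.0580871 ]
t 1.05 tcp [ 448.8 -389.2  163.4] h -16.25 dx dy -0.1 -0.9 turn 0.0009 F [-0.4 -0.6 -0.1] gap 85.5 q [-0.85  0.39 -0.06  1.12 -0.    2.58]
[[-0.278 -0.907 -0.316  0.53 ]
 [-0.96   0.263  0.092 -0.412]
 [-0.     0.329 -0.944  0.287]
 [ 0.     0.     0.     1.   ]]
  return _methods._mean(a, axis=axis, dtype=dtype,
  ret = ret.dtype.type(ret / rcount)
```

View pics/w1.png

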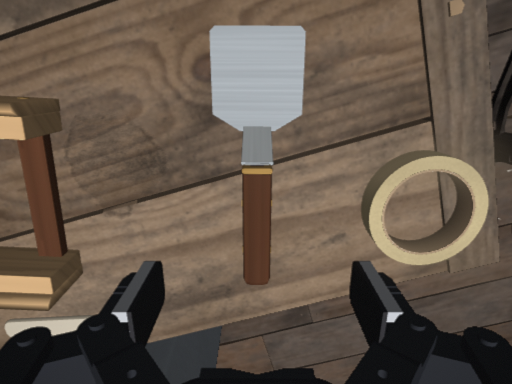

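The wrist view shows the spatula centred (handle cols 243–271, nose at row 26), with a tape roll on the right at (425,210). I'll check how much room the right finger has, and where the nose is.

```bash
sed -i 's/^for n in/if __name__=="__main__":\n  for n in/' m2.py
cat > h2.py <<'E'
import numpy as np,cv2
def rect(W):
    r=cv2.minAreaRect((W*1000).astype(np.float32)); return np.round(r[0],1),np.round(r[1],1),round(r[2],1)
E
python3 - <<'E'
from h import *
from h2 import rect
p,d,c=grab('wrist'); X=cloud(d,c)
h=np.radians(-16.5); a=np.array([np.cos(h),np.sin(h)]); l=np.array([-a[1],a[0]])
g=np.array([.4505,-.3888])
hsv=cv2.cvtColor(p,cv2.COLOR_BGR2HSV)
m=np.zeros(d.shape,bool); m[140:280,350:500]=True; m&=(X[...,2]>.006)&(X[...,2]<.06)
Q=X[m]; s=(Q[:,:2]-g)@a; t=(Q[:,:2]-g)@l
print('tape s',np.percentile(s,[1,99]),'t',np.percentile(t,[1,99]),'z',np.percentile(Q[:,2],[50,99]))
for u,v in((215,26),(257,26),(300,26),(213,112),(303,112)):
    w=ray(c,u,v,.001); print(u,v,w.round(4),'s,t',((w[:2]-g)@a).round(4),((w[:2]-g)@l).round(4), X[v+2,u].round(4))
for u,v in((257,172),(257,283)):
    w=ray(c,u,v,.061);print(w,((w[:2]-g)@a).round(4))
E
```

```text
tape s [-0.07282797  0.02603202] t [-0.19744336 -0.0982273 ] z [0.02284562 0.02470546]
215 26 [ 0.5785 -0.3929  0.001 ] s,t 0.1239 0.0324 [ 0.5776 -0.3923 -0.0014]
257 26 [ 0.5693 -0.4246  0.001 ] s,t 0.124 -0.0006 [ 5.680e-01 -4.243e-01  3.000e-04]
300 26 [ 0.5598 -0.4571  0.001 ] s,t 0.1242 -0.0344 [ 0.5586 -0.457  -0.0007]
213 112 [ 0.5167 -0.3703  0.001 ] s,t 0.0582 0.0365 [ 0.5151 -0.3699  0.0018]
303 112 [ 0.4952 -0.4439  0.001 ] s,t 0.0585 -0.0401 [ 0.4932 -0.4438 -0.002 ]
[ 0.47101838 -0.39599267  0.061     ] 0.0217
[ 0.38210123 -0.37012965  0.061     ] -0.0709
```

>>> arm_command --pt "0 1 -0.7 30 0" --pt "0 1 -0.7 65 0" --pt "0 1 -0.7 95 0" --pt "0 1 -0.7 110 0" --pt "0 1 -0.7 113.5 0" --pt "1 1 -0.7 113.5 0" --pt "1 1 -0.7 113.5 0" --pt "1 1 -0.7 113.5 0" --pt "1 1 -0.7 113.5 0" --pt "1 1 -0.7 113.5 0" --pt "1 1 -0.7 113.5 0" --pt "1 1 -0.7 113.5 0" --squeeze 100

```text
clock: 2.3
tcp_pos: [0.4507, -0.389, 0.0509]
orientation: [0.001, 0.99, -0.142, 0.001]
wrist_force: [-2.5, 1.1, 6.4]
finger_gap: 0.0208
```

```bash
python3 -c "
from h import *
delta(450,-388.8,-16.25)"
```

```text
t 2.3 tcp [ 450.7 -389.    50.9] h -16.29 dx dy -0.7 0.0 turn -0.0006 F [-2.5  1.1  6.4] gap 20.8 q [-0.85  0.48 -0.21  0.88 -0.    2.58]
```

Gripped (gap 20.8 mm). Lift, then traverse to the open side of the board.

>>> arm_command --pt "1 0 0 -15 0" --pt "1 0 0 -45 0" --pt "1 0 0 -80 0" --pt "1 0 0 -105 0" --pt "1 -3 -20 -110 -0.08" --pt "1 -10 -55 -110 -0.2" --pt "1 -18 -95 -110 -0.34" --pt "1 -26 -135 -110 -0.48" --pt "1 -34 -175 -110 -0.62" --pt "1 -42 -215 -110 -0.76" --pt "1 -50 -255 -110 -0.9" --pt "1 -58 -295 -110 -1.04"

```text
clock: 3.5
tcp_pos: [0.4771, -0.0873, 0.1596]
orientation: [-0.0, 0.928, 0.372, -0.0]
wrist_force: [0.9, 0.2, -1.2]
finger_gap: 0.0207
```

```bash
python3 -c "
from h import *
delta(497.1,71.3,85.7)"
```

```text
t 3.5 tcp [477.1 -87.3 159.6] h 43.63 dx dy 123.9 -101.0 turn -0.7342 F [ 0.9  0.2 -1.2] gap 20.7 q [-0.35  0.19 -0.34  1.04 -0.    2.03]
```

>>> arm_command --pt "1 28 -24 0 -0.14" --pt "1 53 -44 0 -0.28" --pt "1 76 -62 0 -0.42" --pt "1 98 -80 0 -0.56" --pt "1 114 -93 0 -0.66" --pt "1 124 -101 0 -0.734" --pt "1 124 -101 0 -0.734" --pt "1 124 -101 0 -0.734" --pt "1 124 -101 0 -0.734"

```text
clock: 4.4
tcp_pos: [0.4982, 0.0689, 0.1596]
orientation: [0.0, 0.736, 0.677, -0.0]
wrist_force: [-0.3, 0.5, -1.5]
finger_gap: 0.0203
```

Run:
```python
from h import *
from h2 import rect
delta(497.1,71.3,85.7)
p,d,c=grab('wrist'); X=cloud(d,c); z=X[...,2]
import pickle; pickle.dump((p,d,c),open('w2.pkl','wb'))
cv2.imwrite('pics/w2.png',p)
hsv=cv2.cvtColor(p,cv2.COLOR_BGR2HSV)
m=cv2.inRange(hsv,(105,90,60),(130,255,255)); cs,_=cv2.findContours(m,0,cv2.CHAIN_APPROX_NONE)
k=max(cs,key=cv2.contourArea); mm=np.zeros_like(m); cv2.drawContours(mm,[k],-1,255,-1); 
print('cover z',np.median(z[mm>0]))
W=np.array([ray(c,u,v,.017)[:2] for u,v in k[:,0]]); print('cover',rect(W),'px',cv2.boundingRect(k))
np.set_printoptions(suppress=True)
print(cv2.boxPoints(cv2.minAreaRect(W.astype(np.float32)*1000)).round(1))
```

```text
t 4.4 tcp [498.2  68.9 159.6] h 85.25 dx dy 2.3 -1.3 turn -0.0079 F [-0.3  0.5 -1.5] gap 20.3 q [-0.02  0.22 -0.3   1.05 -0.    1.63]Traceback (most recent call last):
  File "<stdin>", line 9, in <module>
ValueError: max() iterable argument is empty
```

View pics/w2.png

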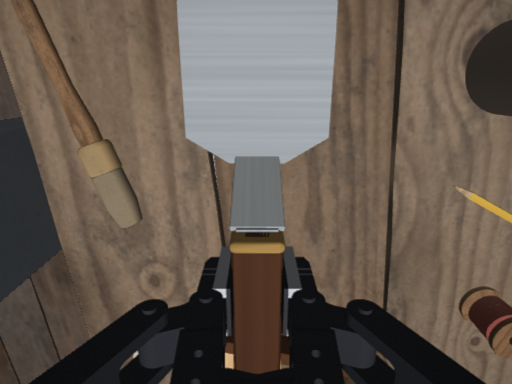

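The wrist view shows the blade held straight (heel centred near col 258, handle col 257). The cover is out of its view, so I'll refine cover and board from the two fixed views.

Run:
```python
from h import *
from h2 import rect
import pickle
ims=[]
for n in("scene","side"):
  g0=pickle.load(open(n+'.pkl','rb')); g1=grab(n); pickle.dump(g1,open(n+'1.pkl','wb'))
  ims.append(g1[0])
  for tag,(p,d,c) in(('old',g0),('new',g1)):
    hsv=cv2.cvtColor(p,cv2.COLOR_BGR2HSV)
    m=cv2.inRange(hsv,(105,60,40),(130,255,255)); cs,_=cv2.findContours(cv2.morphologyEx(m,cv2.MORPH_CLOSE,np.ones((3,3))),0,cv2.CHAIN_APPROX_NONE)
    for k in cs:
        if cv2.contourArea(k)<800: continue
        W=np.array([ray(c,u,v,.017)[:2] for u,v in k[:,0]]); print(n,tag,'cover',rect(W))
    # board strip (wood yellow) as region around the cover
    X=cloud(d,c)
    y=cv2.inRange(hsv,(18,50,140),(35,200,255))>0; y&=(X[...,1]>.17)&(X[...,1]<.42)&(X[...,0]>.38)&(X[...,0]<.63)&(X[...,2]>.006)
    h=np.radians(85.8);a=np.array([np.cos(h),np.sin(h)]);l=np.array([-a[1],a[0]])
    Q=X[y]; r=(Q[:,:2]-[.5136,.2907]); s,t=r@a,r@l
    print('   board s',np.percentile(s,[.5,99.5]).round(4),'t',np.percentile(t,[.5,99.5]).round(4),'ztop',np.median(Q[(abs(s)<.07)&(abs(t)>.08),2]).round(4),'strip z>.019 s',np.percentile(s[Q[:,2]>.0195],[5,50,95]).round(4))
a=[cv2.resize(i[100:384,100:400],None,fx=1.33,fy=1.33,interpolation=2) for i in ims]
cv2.imwrite('pics/n1.png',np.hstack(a))
```

```text
scene old cover (array([514. , 289.9]), array([105.2, 135.5]), 85.7)
   board s [-0.0748  0.0751] t [-0.091   0.0981] ztop 0.0133 strip z>.019 s [0.0616 0.0684 0.0741]
scene new cover (array([514. , 289.9]), array([105.2, 135.5]), 85.7)
   board s [-0.0754  0.0751] t [-0.0912  0.0982] ztop 0.0132 strip z>.019 s [0.0619 0.0688 0.0743]
side old cover (array([399.5, 485.3]), array([104.5,  81.2]), 82.3)
side old cover (array([515.8, 288.6]), array([104.3, 133.6]), 85.4)
   board s [-0.076   0.0742] t [-0.0926  0.0966] ztop 0.0115 strip z>.019 s [0.0609 0.0674 0.0734]
side new cover (array([399.5, 485.4]), array([104.2,  81.2]), 82.3)
side new cover (array([515.9, 288.8]), array([104.3, 133.4]), 84.9)
   board s [-0.0755  0.0743] t [-0.0927  0.0967] ztop 0.0116 strip z>.019 s [0.0607 0.0675 0.0736]
```

View pics/n1.png

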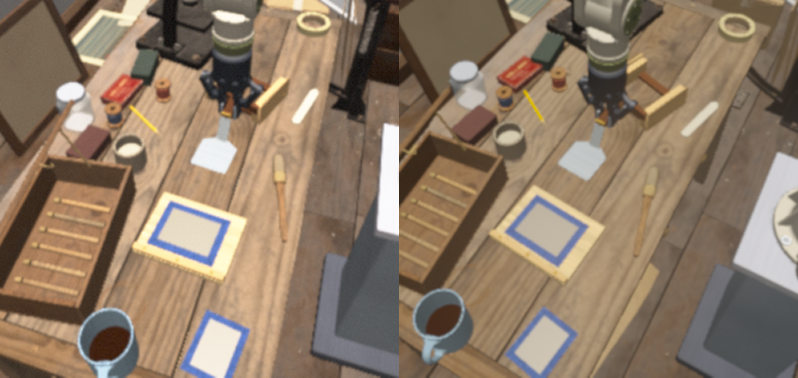

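```bash
cat > bl.py <<'E'
from h import *
from h2 import rect
import pickle,sys
def blade(gs):
    p,h,s=tool(); a=np.array([np.cos(h),np.sin(h)]);l=np.array([-a[1],a[0]])
    for p_,d,c in gs:
        X=cloud(d,c); hsv=cv2.cvtColor(p_,cv2.COLOR_BGR2HSV); r=(X[...,:2]*1000-p[:2]); S,T=r@a,r@l; Z=X[...,2]*1000
        m=(d>0)&(S>55)&(S<135)&(abs(T)<45)&(abs(Z-(p[2]-50))<12)&(hsv[...,1]<70)&(hsv[...,2]>110)
        if m.sum()<30: print('few');continue
        A=np.c_[S[m]-85,T[m],np.ones(m.sum())]; k=np.linalg.lstsq(A,Z[m],rcond=None)[0]
        print('blade n',m.sum(),'S',np.percentile(S[m],[1,99]).round(1),'T',np.percentile(T[m],[1,99]).round(1),'z',k[2].round(2),'pitch,roll deg',np.degrees(k[:2]).round(2),'tcpz-z',(p[2]-k[2]).round(2))
E
python3 - <<'E'
from bl import *
blade([pickle.load(open(n+'1.pkl','rb')) for n in('scene','side')]+[pickle.load(open('w2.pkl','rb'))] if 0 else [pickle.load(open(n+'1.pkl','rb')) for n in('scene','side')])
h=np.radians(85.5); a=np.array([np.cos(h),np.sin(h)])
delta(*(np.array([514.9,289.3])-189.5*a),85.5)
E
```

```text
blade n 549 S [ 55.5 123. ] T [-34.5  40.2] z 111.39 pitch,roll deg [-0.61  0.22] tcpz-z 48.39
blade n 565 S [ 55.9 122.5] T [-36.4  39. ] z 109.9 pitch,roll deg [-0.46  0.22] tcpz-z 49.88
t 4.55 tcp [498.4  68.8 159.8] h 85.25 dx dy 31.6 -1.0 turn -0.0043 F [-0.4  1.4 -0.6] gap 20.4 q [-0.02  0.22 -0.3   1.05 -0.    1.63]
```

Blade level within 0.6° in both views. Descend to just over the board, nose 10 mm short of the cover.

>>> arm_command --pt "1 8 0.2 20 -0.004" --pt "1 20 0.6 50 -0.004" --pt "1 28 0.6 75 -0.004" --pt "1 31.5 0.6 90 -0.004" --pt "1 31.5 0.6 95.5 -0.004" --pt "1 31.5 0.6 95.5 -0.004" --pt "1 31.5 0.6 95.5 -0.004"

```text
clock: 5.25
tcp_pos: [0.5023, 0.1004, 0.0651]
orientation: [0.001, 0.734, 0.679, 0.0]
wrist_force: [0.1, 0.3, -1.1]
finger_gap: 0.0203
```

Run:
```python
from bl import *
gs=[grab(n) for n in('scene','side')]
blade(gs)
p,h,s=tool(); a=np.array([np.cos(h),np.sin(h)]);l=np.array([-a[1],a[0]])
# nose-to-cover in each view
for q,d,c in gs:
    m=cv2.inRange(cv2.cvtColor(q,cv2.COLOR_BGR2HSV),(105,60,40),(130,255,255)); cs,_=cv2.findContours(cv2.morphologyEx(m,cv2.MORPH_CLOSE,np.ones((3,3))),0,cv2.CHAIN_APPROX_NONE)
    for k in cs:
        if cv2.contourArea(k)<800: continue
        W=np.array([ray(c,u,v,.017)[:2] for u,v in k[:,0]])*1000
        if W[:,1].mean()>.4e3: continue
        r=W-p[:2]; print('cover rel tcp S',np.percentile(r@a,[1,99]).round(1),'T',np.percentile(r@l,[1,99]).round(1),rect(W/1000))
delta(514.9,289.3,85.5)
cv2.imwrite('pics/n2.png',np.hstack([cv2.resize(g[0][170:330,150:310],(400,400),interpolation=2) for g in gs]))
```

```text
blade n 628 S [ 55.7 133.7] T [-39.2  41. ] z 16.69 pitch,roll deg [-1.74  0.49] tcpz-z 48.66
blade n 602 S [ 56.3 134.3] T [-38.1  39.2] z 15.22 pitch,roll deg [-1.73  0.43] tcpz-z 50.13
cover rel tcp S [137.1 242.1] T [-64.1  71. ] (array([514. , 289.9]), array([105.2, 135.5]), 85.7)
cover rel tcp S [136.4 240.3] T [-65.4  68.3] (array([515.7, 288.5]), array([104.1, 133.6]), 85.4)
t 5.35 tcp [502.5 100.5  65.4] h 85.55 dx dy 189.2 -2.3 turn 0.0008 F [-0.  -0.6 -0.9] gap 20.4 q [ 0.04  0.33 -0.42  0.83 -0.    1.69]
```

View pics/n2.png

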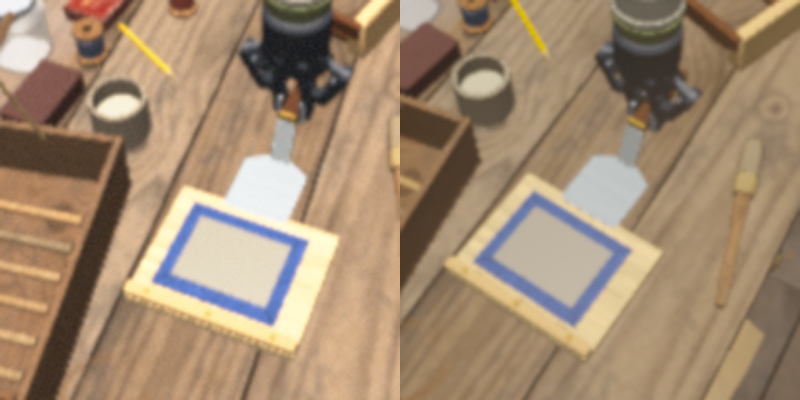

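Both views show the nose just short of the cover and aligned (left crop: nose at (265,215), cover edge about (255,222)). I'll lower to touch.

>>> arm_command --pt "1 0 0 1.5 0" --pt "1 0 0 1.5 0" --pt "1 0 0 2 0" --pt "1 0 0 2 0" --pt "1 0 0 2 0"

```text
clock: 5.85
tcp_pos: [0.502, 0.1007, 0.0627]
orientation: [0.0, 0.734, 0.679, 0.0]
wrist_force: [-0.2, -1.4, 2.0]
finger_gap: 0.02
```

>>> arm_command --pt "1 0 0 0.5 0" --pt "1 0 0 0.5 0" --pt "1 0 0 0.5 0"

```text
clock: 6.15
tcp_pos: [0.502, 0.1005, 0.0622]
orientation: [0.001, 0.734, 0.679, 0.0]
wrist_force: [-0.1, -3.9, 5.3]
finger_gap: 0.0203
```

In contact (about 3–5 N). Slide in with light pressure.

>>> arm_command --pt "1 3 0 -0.3 0" --pt "1 6 0 -0.3 0" --pt "1 10 0 -0.3 0" --pt "1 14 0 -0.3 0" --pt "1 18 0 -0.3 0" --pt "1 22 0 -0.3 0" --pt "1 26 0 -0.3 0" --pt "1 30 0 -0.3 0"

```text
clock: 6.95
tcp_pos: [0.5044, 0.1304, 0.0627]
orientation: [0.001, 0.734, 0.679, -0.0]
wrist_force: [-0.4, -5.7, 8.7]
finger_gap: 0.0206
```

```bash
cat > cov.py <<'E'
from bl import *
def cover(z=.017,lo=-400,hi=400):
    p,h,s=tool(); a=np.array([np.cos(h),np.sin(h)]);l=np.array([-a[1],a[0]])
    gs=[grab(n) for n in('scene','side')]
    for q,d,c in gs:
        m=cv2.inRange(cv2.cvtColor(q,cv2.COLOR_BGR2HSV),(105,60,40),(130,255,255)); cs,_=cv2.findContours(cv2.morphologyEx(m,cv2.MORPH_CLOSE,np.ones((3,3))),0,cv2.CHAIN_APPROX_NONE)
        X=cloud(d,c)
        for k in cs:
            if cv2.contourArea(k)<600: continue
            W=np.array([ray(c,u,v,z)[:2] for u,v in k[:,0]])*1000
            if not lo<W[:,1].mean()<hi: continue
            mm=np.zeros_like(m); cv2.drawContours(mm,[k],-1,255,-1); Q=X[cv2.erode(mm,np.ones((3,3)))>0]*1000
            r=W-p[:2]; rq=Q[:,:2]-p[:2]; rm=np.median(r,0)
            A=np.c_[rq@a-(rq@a).mean(),rq@l-(rq@l).mean(),np.ones(len(Q))]; f=np.linalg.lstsq(A,Q[:,2],rcond=None)[0]
            print('cover S',np.percentile(r@a,[1,99]).round(1),'T',np.percentile(r@l,[1,99]).round(1),rect(W/1000),'z',f[2].round(1),'pitch roll',np.degrees(f[:2]).round(2))
    delta(514.9,289.3,85.5)
    return gs
E
python3 -c "
from cov import *
cover()"
```

```text
cover S [112.2 216.4] T [-65.1  69.9] (array([514.8, 294. ]), array([105.1, 135.2]), 85.9) z 25.4 pitch roll [65.75 18.49]
cover S [112.1 216. ] T [-66.7  67.2] (array([516.7, 294. ]), array([104. , 134.4]), 85.9) z 19.4 pitch roll [33.3  20.13]
t 7.05 tcp [504.5 130.9  62.6] h 85.6 dx dy 158.7 -1.7 turn 0.0018 F [-0.2 -5.   7.2] gap 20.6 q [ 0.1   0.34 -0.4   0.83 -0.    1.75]
```

Blade is about 15 mm under and the cover shifted about 4 mm toward the stop, as expected. Continue.

>>> arm_command --pt "1 4 0 -0.3 0" --pt "1 8 0 -0.3 0" --pt "1 12 0 -0.3 0" --pt "1 16 0 -0.3 0" --pt "1 20 0 -0.3 0" --pt "1 24 0 -0.3 0" --pt "1 28 0 -0.3 0" --pt "1 32 0 -0.3 0" --pt "1 36 0 -0.3 0" --pt "1 40 0 -0.3 0"

```text
clock: 8.05
tcp_pos: [0.5074, 0.17, 0.0631]
orientation: [0.001, 0.734, 0.679, -0.0]
wrist_force: [0.2, -8.3, 9.8]
finger_gap: 0.0203
```

```bash
sed -i 's/Q=X\[cv2.erode(mm,np.ones((3,3)))>0\]\*1000/Q=X[cv2.erode(mm,np.ones((3,3)))>0]*1000; Q=Q[abs(Q[:,2]-z*1000)<10]/' cov.py; python3 -c "
from cov import *
cover()"
```

```text
cover S [ 71.2 176.7] T [-65.8  69.8] (array([514.9, 293.5]), array([106.1, 135.7]), 85.8) z 19.9 pitch roll [-1.62  0.04]
cover S [ 71.3 176.3] T [-67.2  67. ] (array([517. , 293.3]), array([105.2, 134.4]), 86.2) z 18.2 pitch roll [-1.74 -0.07]
t 8.15 tcp [507.5 170.6  63.1] h 85.59 dx dy 119.0 -1.7 turn 0.0016 F [-0.1 -5.4  9.1] gap 20.7 q [ 0.18  0.37 -0.36  0.84 -0.    1.82]
```

>>> arm_command --pt "1 4 0 -0.3 0" --pt "1 8 0 -0.5 0" --pt "1 12 0 -0.5 0" --pt "1 15 0 -0.5 0" --pt "1 18 0 -0.5 0" --pt "1 20 0 -0.5 0" --pt "1 20 0 -0.5 0"

```text
clock: 8.85
tcp_pos: [0.5086, 0.1905, 0.0631]
orientation: [0.001, 0.734, 0.679, -0.0]
wrist_force: [-0.2, -4.6, 6.5]
finger_gap: 0.0205
```

Run:
```python
from cov import *
gs=cover()
p,d,c=grab('wrist'); cv2.imwrite('pics/w3.png',np.vstack([np.hstack([cv2.resize(g[0][200:320,150:310],(320,240),interpolation=2) for g in gs]),cv2.resize(p,(640,480))])[:600])
```

```text
cover S [ 49.2 156.1] T [-66.5  69.3] (array([515.2, 293. ]), array([107.1, 136.1]), 86.0) z 20.4 pitch roll [-2.29 -0.03]
cover S [ 50.3 155.8] T [-67.7  66.4] (array([517.2, 292.9]), array([105.9, 134. ]), 86.2) z 18.8 pitch roll [-2.13  0.07]
t 8.95 tcp [508.5 190.5  63.1] h 85.59 dx dy 99.0 -1.2 turn 0.0016 F [-0.1 -4.   6.3] gap 20.7 q [ 0.21  0.38 -0.34  0.85 -0.    1.86]
```

View pics/w3.png

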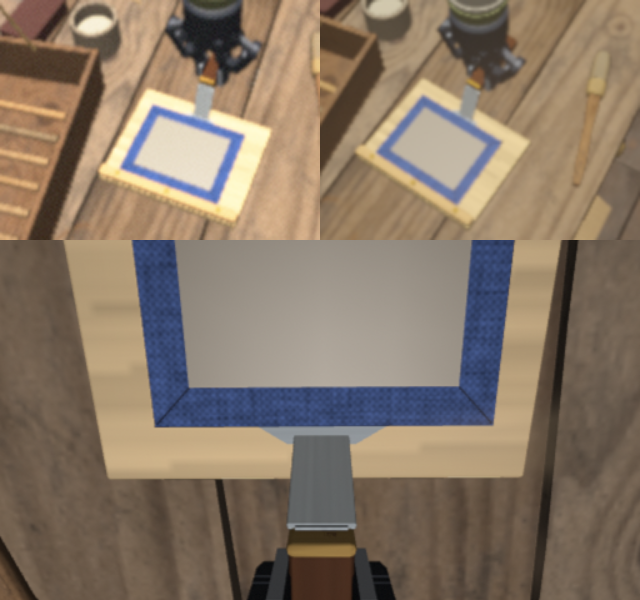

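The cover is centred on the blade (wrist crop: cover cols 155–493, neck mid 322), seated just short of the neck at row 430. Lift gently.

>>> arm_command --pt "1 0 0 -1 0" --pt "1 0 0 -3 0" --pt "1 0 0 -6 0" --pt "1 0 0 -10 0" --pt "1 0 0 -16 0" --pt "1 0 0 -23 0" --pt "1 0 0 -31 0" --pt "1 0 0 -39 0" --pt "1 0 0 -45 0" --pt "1 0 0 -49 0" --pt "1 0 0 -50 0" --pt "1 0 0 -50 0"

```text
clock: 10.2
tcp_pos: [0.5085, 0.1906, 0.1129]
orientation: [0.0, 0.734, 0.679, 0.0]
wrist_force: [0.1, 0.5, -2.9]
finger_gap: 0.0205
```

```bash
python3 -c "
from cov import *
cover(.069)"
```

```text
cover S [ 51.1 159.8] T [-67.3  69.8] (array([515.4, 295.5]), array([109.3, 137.6]), 85.8) z 69.8 pitch roll [-1.06  0.06]
cover S [ 51.  158.4] T [-69.6  67.3] (array([517.6, 294.8]), array([107.3, 137.4]), 85.9) z 67.8 pitch roll [-1.59  0.07]
t 10.3 tcp [508.2 190.5 112.5] h 85.59 dx dy 99.0 -0.9 turn 0.0016 F [ 0.7 -0.1 -1.8] gap 20.4 q [ 0.21  0.33 -0.27  0.97 -0.    1.86]
```

Cover is up and level within about 1.5°. Carry it to above the rack at moderate acceleration.

>>> arm_command --pt "1 -5 0 -4 0" --pt "1 -15 -0.2 -10 0" --pt "1 -30 -0.4 -18 0" --pt "1 -48 -0.6 -26 0" --pt "1 -68 -0.8 -33 0" --pt "1 -90 -1 -39 0" --pt "1 -113 -1.2 -43 0" --pt "1 -137 -1.5 -45 0" --pt "1 -161 -1.7 -45 0" --pt "1 -185 -2 -45 0" --pt "1 -208 -2.2 -45 0" --pt "1 -231 -2.4 -45 0"

```text
clock: 11.5
tcp_pos: [0.4879, -0.0416, 0.1588]
orientation: [0.001, 0.734, 0.679, 0.0]
wrist_force: [0.7, -0.0, -2.1]
finger_gap: 0.0203
```

>>> arm_command --pt "1 -23 -0.3 0 0.01" --pt "1 -46 -0.5 0 0.03" --pt "1 -69 -0.8 0 0.06" --pt "1 -92 -1 0 0.09" --pt "1 -115 -1.3 0 0.12" --pt "1 -137 -1.5 0 0.15" --pt "1 -158 -1.7 0 0.18" --pt "1 -177 -1.9 0 0.21" --pt "1 -193 -2.1 0 0.235" --pt "1 -205 -2.2 0 0.252" --pt "1 -212 -2.3 0 0.262" --pt "1 -214.5 -2.3 0 0.265"

```text
clock: 12.7
tcp_pos: [0.4693, -0.2539, 0.158]
orientation: [0.0, 0.817, 0.576, 0.0]
wrist_force: [-0.2, 1.0, -2.7]
finger_gap: 0.0201
```

>>> arm_command --pt "1 0 0 0 0" --pt "1 0 0 0 0" --pt "1 0 0 0 0"

```text
clock: 13.0
tcp_pos: [0.4696, -0.2525, 0.1579]
orientation: [-0.0, 0.817, 0.577, 0.0]
wrist_force: [-0.7, -0.3, -2.3]
finger_gap: 0.0204
```

Run:
```python
from cov import *
gs=cover(.114)
p,d,c=grab('wrist'); cv2.imwrite('pics/w4.png',np.vstack([np.hstack([cv2.resize(g[0][90:210,200:360],(320,240),interpolation=2) for g in gs]),cv2.resize(p,(640,480))])[:600])
delta(469.4,-253.4,70.4)
```

```text
cover S [ 50.5 164.8] T [-67.   72.6] (array([ 503.4, -150.3]), array([115.3, 140.6]), 70.4) z 114.9 pitch roll [-0.61 -0.03]
cover S [ 50.6 160.6] T [-68.7  70.1] (array([ 504.7, -152.5]), array([110.8, 139.6]), 71.8) z 113.6 pitch roll [-0.91  0.11]
t 13.1 tcp [ 469.6 -252.7  157.9] h 70.46 dx dy 525.9 -138.6 turn -0.2625 F [ 0.7 -0.6 -2.3] gap 20.4 q [-0.64  0.28 -0.23  1.06 -0.    1.27]
t 13.15 tcp [ 469.6 -252.7  157.9] h 70.45 dx dy -0.7 0.0 turn 0.0009 F [ 0.1  1.2 -2.5] gap 20.2 q [-0.64  0.28 -0.23  1.06  0.    1.27]
```

View pics/w4.png

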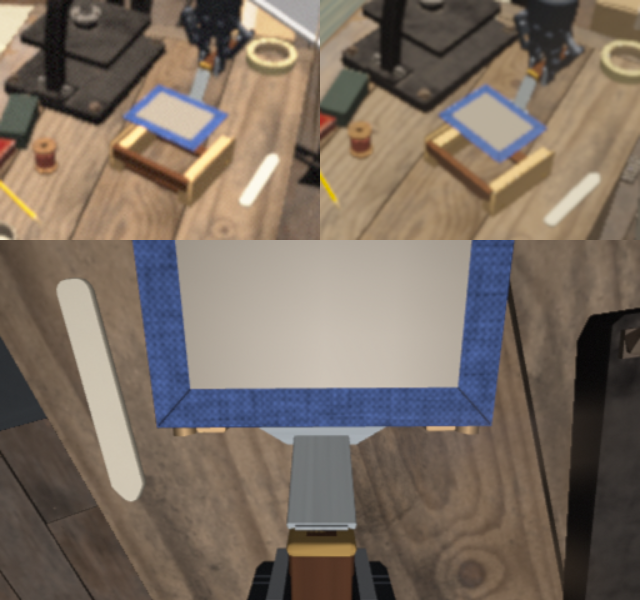

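Run:
```python
from cov import *
p0,h,s=tool(); a=np.array([np.cos(h),np.sin(h)]);l=np.array([-a[1],a[0]])
p,d,c=grab('wrist'); X=cloud(d,c)*1000; r=X[...,:2]-p0[:2]; S=r@a;T=r@l;Z=X[...,2]
m=(d>0)&(Z>42)&(Z<64)&(S>0)&(S<75)&(abs(T)<95)
L=m&(T>0);R=m&(T<0)
for k in(L,R): print('bearer n',k.sum(),'T',np.percentile(T[k],[2,98]).round(1),'S',np.percentile(S[k],[2,98]).round(1),'z',np.percentile(Z[k],[5,95]).round(1))
v,u=np.nonzero(L|R); print(u.min(),u.max(),v.min(),v.max())
b=cv2.inRange(cv2.cvtColor(p,cv2.COLOR_BGR2HSV),(105,60,30),(130,255,255))
ys=np.nonzero(b.sum(1)>100*255)[0].max(); 
for row in(ys-4,ys-40):
    cc=np.nonzero(b[row])[0]; A=[ray(c,x,row,.114)[:2]*1000-p0[:2] for x in(cc.min(),cc.max())]; print('cover row',row,cc.min(),cc.max(),[((q@a).round(1),(q@l).round(1)) for q in A])
g=grab
for n in('scene','side'):
    p,d,c=grab(n); X=cloud(d,c)*1000; Q=X[(d>0)&(X[...,2]>53)&(X[...,2]<63)&(X[...,0]>380)&(X[...,0]<630)&(X[...,1]>-310)&(X[...,1]<-30)]; r=Q[:,:2]-p0[:2]; print(n,'rack S',np.percentile(r@a,[1,99]).round(1),'T',np.percentile(r@l,[1,99]).round(1))
```

```text
bearer n 211 T [56.5 82.6] S [35.5 39.8] z [47.7 57.9]
bearer n 188 T [-86.3 -60.1] S [36.4 40.7] z [47.2 58. ]
138 382 149 156
cover row 145 125 392 [(np.float64(53.6), np.float64(68.4)), (np.float64(53.7), np.float64(-69.4))]
cover row 109 121 397 [(np.float64(71.6), np.float64(68.1)), (np.float64(71.7), np.float64(-69.5))]
scene rack S [ 38.1 182.5] T [-83.3  86.3]
side rack S [ 37.4 181.2] T [-84.9  85.2]
```

Wrist and fixed views agree: shift 1.3 mm to the right and 2 mm back from the stop bar. Then lower.

>>> arm_command --pt "1 -1 0.7 0 0" --pt "1 -2 1.3 3 0" --pt "1 -2 1.3 8 0" --pt "1 -2 1.3 15 0" --pt "1 -2 1.3 23 0" --pt "1 -2 1.3 31 0" --pt "1 -2 1.3 38 0" --pt "1 -2 1.3 42 0" --pt "1 -2 1.3 44 0" --pt "1 -2 1.3 44 0" --pt "1 -2 1.3 44 0"

```text
clock: 14.4
tcp_pos: [0.4703, -0.2557, 0.1141]
orientation: [0.0, 0.817, 0.576, 0.0]
wrist_force: [-0.1, -0.6, -0.6]
finger_gap: 0.0206
```

Run:
```python
from cov import *
gs=cover(.070)
cv2.imwrite('pics/r1.png',np.hstack([cv2.resize(g[0][110:210,220:340],(400,333),interpolation=2) for g in gs]))
```

```text
cover S [ 49.7 163.4] T [-65.4  69.4] (array([ 504.9, -155.2]), array([113.1, 135.1]), 72.0) z 71.0 pitch roll [-0.78  0.1 ]
cover S [ 50.4 160.5] T [-67.4  67.1] (array([ 505.6, -156.7]), array([111. , 134.4]), 71.3) z 70.0 pitch roll [-1.18 -0.08]
t 14.5 tcp [ 470.3 -255.7  114.3] h 70.41 dx dy 528.4 -140.8 turn -0.2634 F [ 0.9 -0.7 -2.4] gap 20.2 q [-0.65  0.32 -0.29  0.96 -0.    1.26]
```

View pics/r1.png

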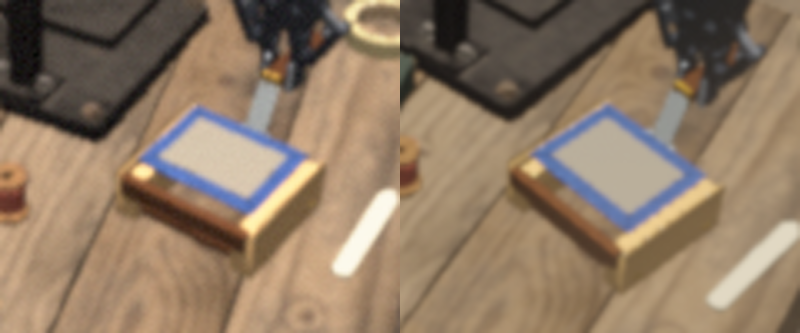

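The cover hangs between the raised edges, clear of the stop bar. Lower it slowly onto the ledges.

>>> arm_command --pt "1 0 -0.5 2 0" --pt "1 0 -0.5 5 0" --pt "1 0 -0.5 8 0" --pt "1 0 -0.5 10 0" --pt "1 0 -0.5 11.5 0" --pt "1 0 -0.5 13 0" --pt "1 0 -0.5 14 0" --pt "1 0 -0.5 15 0" --pt "1 0 -0.5 16 0" --pt "1 0 -0.5 17 0" --pt "1 0 -0.5 18 0" --pt "1 0 -0.5 18 0"

```text
clock: 15.7
tcp_pos: [0.4696, -0.2553, 0.0958]
orientation: [-0.0, 0.817, 0.576, -0.0]
wrist_force: [-0.0, -0.3, -0.8]
finger_gap: 0.02
```

>>> arm_command --pt "1 0 0 1 0" --pt "1 0 0 2 0" --pt "1 0 0 3 0" --pt "1 0 0 5 0" --pt "1 0 0 7 0" --pt "1 0 0 8 0" --pt "1 0 0 8 0"

```text
clock: 16.4
tcp_pos: [0.4694, -0.2553, 0.0876]
orientation: [-0.0, 0.817, 0.576, -0.0]
wrist_force: [-0.0, 0.3, -1.6]
finger_gap: 0.0207
```

Run:
```python
from cov import *
cover(.055)
```

```text
cover S [ 50.4 161.5] T [-67.   69.3] (array([ 503.9, -155.2]), array([111.6, 136.4]), 70.3) z 56.5 pitch roll [0.13 0.25]
cover S [ 50.4 159.6] T [-68.3  66.7] (array([ 505. , -156.8]), array([109.6, 135.3]), 71.5) z 55.3 pitch roll [0.17 0.05]
t 16.5 tcp [ 469.6 -255.4   87.9] h 70.4 dx dy 528.3 -140.0 turn -0.2635 F [ 1.4  0.1 -1.3] gap 20.5 q [-0.65  0.34 -0.33  0.9  -0.    1.26]
```

The cover rests flat (pitch and roll within 0.3°, top about 56 mm). Draw the blade out toward −x.

>>> arm_command --pt "1 -4 0 0 0" --pt "1 -12 0 0 0" --pt "1 -22 0 0 0" --pt "1 -35 0 0 0" --pt "1 -50 0 0 0" --pt "1 -66 0 0 0" --pt "1 -82 0 0 0" --pt "1 -98 0 0 0" --pt "1 -114 0 0 0" --pt "1 -128 0 0 0" --pt "1 -138 0 0 0" --pt "1 -140 0 0 0"

```text
clock: 17.7
tcp_pos: [0.4223, -0.3887, 0.0879]
orientation: [0.0, 0.818, 0.576, -0.0]
wrist_force: [-0.7, 0.1, -1.1]
finger_gap: 0.0203
```

Run:
```python
from cov import *
cover(.055); delta(450.7,-389,-16.25)
```

```text
cover S [192.3 303.1] T [-66.4  69.5] (array([ 504., -155.]), array([111.2, 136.4]), 70.3) z 56.7 pitch roll [0.15 0.16]
cover S [192.6 301.1] T [-67.7  67.3] (array([ 505.1, -156.6]), array([109.2, 135.3]), 71.5) z 55.3 pitch roll [0.18 0.29]
t 17.8 tcp [ 422.5 -387.4   87.8] h 70.38 dx dy 668.4 -140.2 turn -0.2639 F [-0.3  0.  -1.2] gap 20.5 q [-0.88  0.41 -0.23  0.94  0.    1.03]
t 17.8 tcp [ 422.5 -387.4   87.8] h 70.38 dx dy 8.0 27.1 turn 1.512 F [-0.3  0.  -1.2] gap 20.5 q [-0.88  0.41 -0.23  0.94  0.    1.03]
```

Cover unmoved. Turn back to the original spot, slightly raised.

>>> arm_command --pt "1 0 0 -10 0.08" --pt "1 1 2 -15 0.2" --pt "1 2 5 -15 0.34" --pt "1 3 8 -15 0.48" --pt "1 4 11 -15 0.62" --pt "1 5 14 -15 0.76" --pt "1 6 17 -15 0.9" --pt "1 7 20 -15 1.04" --pt "1 7.5 23 -15 1.18" --pt "1 8 25 -15 1.32" --pt "1 8 27 -15 1.44" --pt "1 8 27 -15 1.512"

```text
clock: 19.0
tcp_pos: [0.4513, -0.3877, 0.1028]
orientation: [-0.0, 0.99, -0.142, -0.0]
wrist_force: [0.3, -0.4, -0.7]
finger_gap: 0.0208
```

>>> arm_command --pt "1 0 0 15 0" --pt "1 0 0 32 0" --pt "1 0 0 43 0" --pt "1 0 0 47 0" --pt "1 0 0 49 0" --pt "1 0 0 50 0" --pt "1 0 0 50 0" --pt "1 0 0 50 0"

```text
clock: 19.8
tcp_pos: [0.4511, -0.3891, 0.0535]
orientation: [0.0, 0.99, -0.141, 0.0]
wrist_force: [0.1, -0.6, -1.0]
finger_gap: 0.0205
```

Run:
```python
from cov import *
delta(450.7,-389,-16.25); blade([grab('scene'),grab('side')])
```

```text
t 19.8 tcp [ 451.1 -389.1   53.5] h -16.23 dx dy -0.4 -0.0 turn 0.0004 F [ 0.1 -0.6 -1. ] gap 20.5 q [-0.85  0.48 -0.21  0.88 -0.    2.58]
blade n 220 S [ 55.9 127.2] T [-41.2  42.1] z 4.9 pitch,roll deg [-1.38 -1.23] tcpz-z 48.48
blade n 272 S [ 56.  130.3] T [-43.3  37.4] z 4.02 pitch,roll deg [-2.17 -1.23] tcpz-z 49.36
```

Lower until contact, in small steps.

>>> arm_command --pt "1 0 0 1 0" --pt "1 0 0 1.8 0" --pt "1 0 0 2.5 0" --pt "1 0 0 2.5 0" --pt "1 0 0 2.5 0"

```text
clock: 20.4
tcp_pos: [0.4507, -0.3888, 0.0511]
orientation: [0.0, 0.99, -0.141, 0.0]
wrist_force: [-2.4, 1.9, 6.3]
finger_gap: 0.0206
```

>>> arm_command --pt "0.7 0 0 0 0" --pt "0.6 0 0 0 0" --pt "0.4 0 0 0 0" --pt "0.2 0 0 0 0" --pt "0 0 0 0 0" --pt "0 0 0 0 0" --pt "0 0 0 0 0" --pt "0 0 0 -5 0" --pt "0 0 0 -20 0" --pt "0 0 0 -50 0" --pt "0 0 0 -90 0" --pt "0 0 0 -130 0"

```text
clock: 21.6
tcp_pos: [0.4504, -0.3884, 0.1817]
orientation: [-0.0, 0.99, -0.141, -0.0]
wrist_force: [0.8, -1.1, 0.2]
finger_gap: 0.0854
```

>>> arm_command --pt "0 -20 0 -20 0" --pt "0 -60 0 -30 0" --pt "0 -100 0 -40 0" --pt "0 -110 0 -40 0" --pt "0 -110 0 -40 0" --pt "0 -110 0 -40 0"

```text
clock: 22.2
tcp_pos: [0.3458, -0.3585, 0.2206]
orientation: [0.0, 0.99, -0.141, 0.001]
wrist_force: [0.1, 1.1, 0.3]
finger_gap: 0.0854
```

Run:
```python
from cov import *
gs=cover(.055)
a,b=[g[0] for g in gs]
w,d,c=grab('wrist'); X=cloud(d,c)*1000
hsv=cv2.cvtColor(w,cv2.COLOR_BGR2HSV); m=(hsv[...,1]<70)&(hsv[...,2]>110)&(abs(X[...,2])<10)&(X[...,0]>480)&(X[...,0]<600)&(X[...,1]<-350)&(X[...,1]>-470)
Q=X[m]; k=np.linalg.lstsq(np.c_[Q[:,:2]-Q[:,:2].mean(0),np.ones(len(Q))],Q[:,2],rcond=None)[0]; print('blade n',len(Q),'z',k[2].round(2),'tilt deg',np.degrees(k[:2]).round(2))
cv2.imwrite('pics/f.png',np.hstack([cv2.resize(a[80:210,200:360],(400,325),interpolation=2),cv2.resize(w,(400,325))]))
```

```text
cover S [ 24.8 164.8] T [183.  295.3] (array([ 503.7, -155. ]), array([111. , 136.6]), 70.7) z 56.6 pitch roll [0.02 0.05]
cover S [ 28.  164.7] T [182.7 294.1] (array([ 505.7, -156.2]), array([108.9, 135.1]), 70.8) z 55.2 pitch roll [-0.03  0.04]
t 22.3 tcp [ 346.1 -358.5  220. ] h -16.19 dx dy -18.5 -669.1 turn -1.7749 F [ 0.7 -0.   0.2] gap 85.5 q [-0.96  0.18 -0.2   1.19  0.    2.46]
blade n 414 z 0.25 tilt deg [ 8.83 -2.06]
```

View pics/f.png

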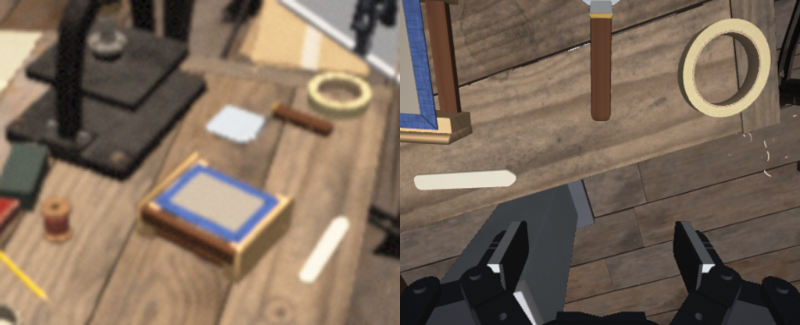

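The cover lies flat in the rack and the spatula is back in place. The wrist fit is invalid because the blade is out of its frame, so I'll check level from the fixed views, then hand in.

Run:
```python
from cov import *
ok=1
for n in('scene','side'):
    p,d,c=grab(n); X=cloud(d,c)*1000; hsv=cv2.cvtColor(p,cv2.COLOR_BGR2HSV)
    h=np.radians(-16.25); a=np.array([np.cos(h),np.sin(h)]);l=np.array([-a[1],a[0]]); r=X[...,:2]-[450.5,-389]; S,T,Z=r@a,r@l,X[...,2]
    for nm,m in(('handle',(S>-70)&(S<15)&(abs(T)<8)&(Z>50)),('blade',(S>52)&(S<118)&(abs(T)<33)&(hsv[...,1]<70)&(hsv[...,2]>110))):
        m&=(d>0); k=np.polyfit(S[m],Z[m],1); print(n,nm,m.sum(),'z',np.median(Z[m]).round(1),'pitch',np.degrees(k[0]).round(2)); 
        if nm=='handle' and abs(np.median(Z[m])-61)>4: ok=0
print(ok); 
if ok: env.hand_in(); print('handed in')
```

```text
scene handle 94 z 63.2 pitch -150.57
scene blade 163 z 2.7 pitch -0.38
side handle 104 z 61.7 pitch -120.44
side blade 192 z 2.3 pitch -0.58
1
the job is handed in; nothing more can be done
handed in
```

The cover is on the drying rack and the job is handed in, at about 22 s on the robot's clock.

**What I did:**
1. I gripped the spatula by its handle.
2. I slid the blade under the blue cover from the open side until the cover met the stop.
3. I lifted the cover, carried it level, and lowered it on the blade between the rack's raised edges.
4. I drew the blade out and laid the spatula back where it had been.

**Last checks:**
- **Cover:** it lies flat, with tilt under 0.1° and its top at about 55–57 mm. It is within about 3 mm of the seat in both fixed views and did not move when the blade came out.
- **Spatula:** the blade lies flat on the bench, with its top about 2–3 mm up and pitch about −0.5°, which matches its taper. The handle height is as expected.
- **Gripper:** it is open and clear of everything, and it never came near the cover.
- **Forces:** the highest wrist force reported at the end of a move was about 13 N.
- **Other things:** the bone folder, spool and tape look undisturbed in the last pictures. I did not look again at the glue pot and brush, though the arm did not come near them.

**Checks that failed:** two fits gave invalid numbers, and I did not use them. The wrist camera's blade tilt (8.8°) was wrong because the blade was almost wholly out of its frame. The handle pitch in the final check was spoiled by stray depth points.

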